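# Unlatch and open the socket case

### The arm

A 6-joint arm with a two-finger parallel gripper is mounted at the origin on the work surface. World frame = base frame: x ahead of the robot, y to its left, z up, the work surface at z = 0. Lengths are in m, angles in rad, forces in N, time in s.
With the tool pointing down it reaches from about 0.25 to 0.725 m from the base axis. Payload 4 kg.
Tool frame: the origin (TCP) lies at the very end of the fingers, on their centre line; the grasp point (between the pads) lies 19 mm behind it; z points along the fingers, y is the line along which they close (so a half turn about z gives the same grasp; the last joint's range is limited). The gripper opens to 85 mm and grips with 20 to 120 N. Pads are 22 mm wide; open, the fingers measure 114 mm over their backs; the gripper's body (76 mm by 85 mm) begins 54 mm behind the grasp point. The pads swing forward as they close: fully open they stand 13 mm farther back than shut.
Start: joints at [-1.319, 0.241, 0.005, 1.335, 0, 1.571], TCP at [0.125, -0.484, 0.231] pointing down, gripper open.
Joint ranges: [-2.72, 2.72], [-1.05, 1.87], [-1.09, 1.28], [-1.99, 2.15], [-1.42, 1.44], [-3.14, 3.14]. Speed limits (rad/s): [2.79, 2.79, 3.14, 3.14, 3.14, 3.14].

### API

Orientations are given as a unit quaternion [x, y, z, w].
In Python, from workcell import monitor, viewer, job gives the robot as it stands.
- The arm moves only by the tool arm_command, never from a script. Its argument "increments" is a list of rows, each an object of numbers: "dx", "dy", "dz": the shift along the tool's x, y, z in cm; "wx", "wy", "wz": the turn, a rotation vector about the tool's x, y, z in rad; "grip": the finger opening in cm, from 0 to 8.54. In form: [{"dx": .., "dy": .., "dz": .., "wx": .., "wy": .., "wz": .., "grip": ..}, ...]. A call has 1 to 10 rows; each row is the pose to reach, as a shift and turn from the pose commanded when the call began, along the tool's axes at that moment; what a row does not reach only later rows make up. A row lasts 1/10 s, in which the tool goes at most 50 mm and 8.59 degrees, less where a joint would pass 70% of its speed; a pose out of reach is approached as far as the arm can. A call with a gripper value outside its range is refused whole. The fingers move at their own pace and stop on an object; the grip force is fixed at half the most. Time passes only in rows, so rows that repeat a pose let the fingers close. It gives the time, the measured TCP pose, the force, the opening and the grip force at its end, in the units of the state.
- monitor.get_obs(): the state, without advancing time (a new reading comes with each control period).
- viewer.camera(name): name is "side" or "top" or "wrist"; returns (picture, depth): 480x640x3 uint8, red, green, blue; 480x640 float32, m along the optical axis (not along the pixel's ray), 0 where there is no reading.
- viewer.get_calibration(name): a dict with "fovy" (degrees; the focal length in pixels is half the picture's height over the tangent of half this angle, whatever the lens; pixels are square), "cx", "cy" (the principal point, pixels), "view" (4x4, takes a point from world to camera coordinates). Camera axes: x right, y up, looking along -z (the intrinsics and any distortion apply to the point x, -y, -z); pixel columns grow to the right and rows downward; lengths in m; the calibration is good to about 2 mm. A picture is of the moment at which its call begins: read the wrist's pose just before it. get_calibration takes no time and is no camera call; for the wrist camera it gives the pose at the moment of the call.
- job.job_done(): hands the job in; it is judged then, once.
The state is a dict: "clock": time; "joint_pos": joint angles; "joint_vel": joint speeds; "tau": joint torques, N m; "eef_pos": TCP position; "tool_rot": TCP orientation; "ft_force": force on the tool from outside, world axes, zero at the start; "ft_torque": the same for the moment, N m; "grip_width": finger opening in m; "grasp_force": force on a finger pad.
Only numpy, scipy, OpenCV 4.12 (cv2) and the standard library are available. Lean on these libraries where they do the work, as an engineer would, in place of code of your own. Each camera call takes 0.05 s, during which the arm holds its last target. There are 200 camera calls.

### The job

The socket set is shut in the metal case on the workbench. Swing the case's steel latch lever round on its pin, away from the lid's handle and out to the front, until it is clear of the lid; then raise the lid until it stands about upright and leave it standing open. Do not disturb the bottle, the meter or the screwdriver lying around it.

Things in the scene. Friction and masses are not known exactly. Their poses are not given: they have to be found in the camera images.
- case: Painted sheet-metal case fixed to the bench: 150 mm deep (x), 270 mm wide (y), 70 mm high plus a 10 mm thick lid (lid top 80 mm above the bench). Origin: centre of its underside, on the bench. Its front (-x side) faces roughly to the robot; z up. A steel bracket (34 mm out, 32 mm wide, top at 82 mm) on the front wall at y = -70 mm carries the latch.
- latch (a joint): Angle (rad) of the latch lever about its upright pin. 0: bar along the case's +x, 3 mm above the lid, holding it shut. Grows clockwise seen from above: its end moves to the case's -y side, then out in front (1.57: parallel to the front wall). Stops at 0 and 1.9; clear of the lid from 1.35. About 1.5 N at the post; stays where left. May start a little turned, still over the lid.
- latch_pivot (a point): On the latch's upright pin, at the underside of the bar (83 mm above the bench), 20 mm in front of the case's front wall: at x = -95, y = -70 mm in the case's frame. The bar is 14 mm wide, 8 mm thick and reaches 55 mm from the pin. Its axes turn with the bar (x along the bar towards the free end, z up).
- latch_post (a point): Upright round steel finger post on the bar, 12 mm in diameter, 45 mm from the pin. This point is on its axis, 113 mm above the bench; the post rises from the bar (top 91 mm) to 125 mm. Push it sideways or pinch it from above.
- lid (a joint): Opening angle (rad) of the lid about its hinge along the rear (+x) top edge of the case: 0 shut, 1.57 upright, end stop 1.8. A stiff hinge: takes up to about 6 N at the handle and stays at any angle. The latch bar blocks it until clear.
- lid_hinge (a point): On the lid's hinge line, mid-width: x = +75, y = 0 mm in the case's frame, 70.5 mm above the bench. Hinge line parallel to the case's y. Its axes turn with the lid.
- lid_handle (a point): Middle of the grip bar of the D-shaped black handle on the lid's outer face. Bar round, 12 mm thick, 64 mm long, parallel to the case's x when shut, its axis 40 mm above the lid's face, on a leg at each end. Lid shut: at x = -35, y = +45 mm in the case's frame, 120.5 mm above the bench. In the lid's axes from lid_hinge: (-110, +45, +50) mm.
- bottle: Bystander: white plastic bottle, 60 mm in diameter, 150 mm high, standing beside the case. Origin at the centre of its base.
- meter: Bystander: yellow hand-held multimeter lying flat beside the case, 150 x 80 x 34 mm (x, y, z). Origin at the centre of its underside.
- driver: Bystander: screwdriver lying on the bench in front of the case, about 200 mm long along its x. Origin on the bench under it.

How it is judged:
By the outcome, as a careful person would: the job done as asked, in the order asked, and still so for the second after the job is handed in, with the robot touching nothing.
It also fails if it takes over 61 s, if anything falls off the work surface, if the arm or the gripper's body presses on something with over 40 N, if the wrist force passes 120 N, or if a joint passes its speed limit or range.

## Working session

There is one attempt and no reset: what is moved stays moved. The work goes in short steps, Python scripts to look and compute and a tool call to move; the robot and the scene stay as the last step left them, time stands still between calls to the robot, and variables do not carry over. Pictures are saved under pics/ and viewed, at most 10 in all, crops included, and the job is handed in when it is done.

Besides the shell and the picture viewer there is one more tool, called after "Request:" by a JSON object that holds its "fn" and its "kwargs". arm_command: Moves the arm, as the interface text tells. Its arguments: {"type":"object","properties":{"increments":{"type":"array","items":{"type":"object","properties":{"dx":{"type":"number"},"dy":{"type":"number"},"dz":{"type":"number"},"wx":{"type":"number"},"wy":{"type":"number"},"wz":{"type":"number"},"grip":{"type":"number"}}}}},"required":["increments"]}

```bash
mkdir -p pics; ls
cat > h.py <<'E'
import numpy as np,cv2
from workcell import monitor,viewer,job
def snap(n,f):
    c=viewer.get_calibration(n); p,d=viewer.camera(n); cv2.imwrite(f'pics/{f}.png',p[:,:,::-1]); np.savez(f'pics/{f}.npz',p=p,d=d,**{k:np.array(v) for k,v in c.items() if not isinstance(v,str)}); return c,p,d
def load(f): return np.load(f'pics/{f}.npz',allow_pickle=True)
def pts(c,uv,depth):
    uv=np.atleast_2d(uv).astype(float); f=240/np.tan(np.radians(float(c['fovy']))/2)
    d=np.atleast_1d(depth)
    P=np.c_[(uv[:,0]-c['cx'])/f*d,-(uv[:,1]-c['cy'])/f*d,-d,np.ones(len(uv))]
    return (P@np.linalg.inv(c['view']).T)[:,:3]
def plane(c,uv,z):
    o=np.linalg.inv(c['view'])[:3,3]; p=pts(c,uv,np.ones(len(np.atleast_2d(uv)))); r=p-o
    return o+r*((z-o[2])/r[:,2])[:,None]
E
python3 - <<'E'
from h import *
for n in('top','side','wrist'):
    c,p,d=snap(n,n+'0'); print(n,{k:(np.round(v,3).tolist() if not isinstance(v,str) else v) for k,v in c.items()},(d>0).mean())
print(monitor.get_obs())
a=[cv2.imread(f'pics/{n}0.png') for n in('top','side')]
E
```

```text
pics
top {'fovy': 51.405, 'cx': 321.402, 'cy': 237.806, 'view': [[0.078, -0.997, -0.001, -0.001], [0.976, 0.076, 0.204, -0.534], [-0.204, -0.017, 0.979, -1.036], [0.0, 0.0, 0.0, 1.0]]} 0.9959765625
side {'fovy': 50.48, 'cx': 323.596, 'cy': 237.244, 'view': [[-0.995, -0.104, -0.003, 0.506], [0.054, -0.54, 0.84, -0.078], [-0.089, 0.835, 0.542, -1.138], [0.0, 0.0, 0.0, 1.0]]} 0.9959244791666667
wrist {'fovy': 71.143, 'cx': 319.275, 'cy': 242.65, 'view': [[0.249, -0.969, -0.001, -0.498], [0.927, 0.238, -0.29, 0.037], [0.281, 0.071, 0.957, -0.379], [0.0, 0.0, 0.0, 1.0]]} 0.9961783854166667
{'clock': 0.15, 'joint_pos': array([-1.31900202e+00,  2.41239688e-01,  4.07086542e-03,  1.33520591e+00,
       -7.90952612e-06,  1.57078728e+00]), 'joint_vel': array([-0.00058978, -0.00195618,  0.00374154,  0.00022204,  0.00080684,
        0.00174827]), 'tau': array([-5.85598555e-04, -3.72634435e+01,  2.52639055e+01,  1.23350637e-02,
        7.75008925e-05,  2.34972907e-05]), 'eef_pos': array([ 0.12445325, -0.48378523,  0.23063178]), 'tool_rot': array([ 9.92084538e-01,  1.25569290e-01, -1.03015961e-04, -7.82459820e-04]), 'ft_force': array([ 0.39846111,  0.28079331, -0.32781549]), 'ft_torque': array([-0.03140502,  0.00967049, -0.04447271]), 'grasp_force': 0.0, 'grip_width': 0.08546255951346077}
```

View pics/top0.png

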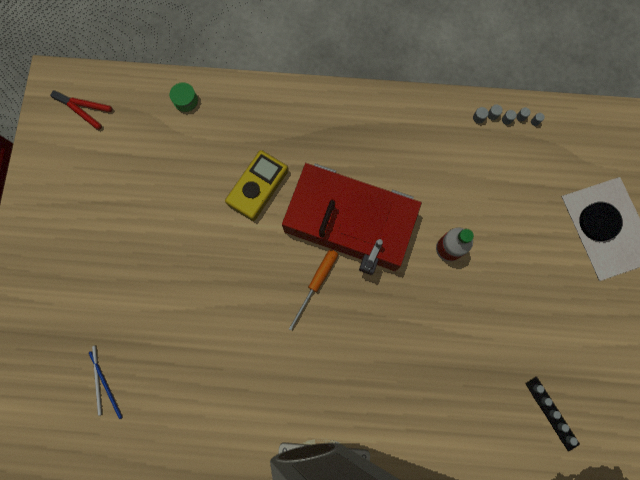

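View pics/side0.png

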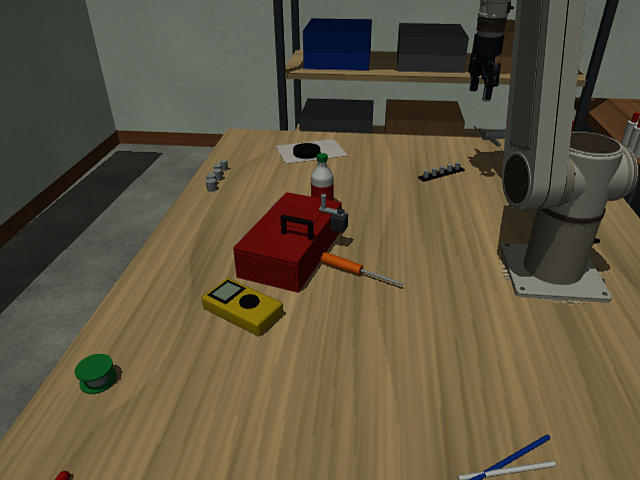

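Top view: red lid with corners at about (307,165), (420,200), (400,268) and (284,228). Handle is near (328,218), latch post near (379,242), bottle at (455,245), meter at (257,185), and the driver's handle end at (333,253). The side view agrees: handle near (297,225), post near (323,203).

Run:
```python
from h import *
V,U=np.mgrid[0:480,0:640]; uv=np.c_[U.ravel(),V.ravel()]
for n in('top0','side0'):
    c=load(n); d=c['d'].ravel(); P=pts(c,uv,d); h=cv2.cvtColor(c['p'],cv2.COLOR_RGB2HSV).reshape(-1,3)
    table=(P[:,0]>.3)&(P[:,0]<.8)&(np.abs(P[:,1])<.35)&(d>0)
    red=table&((h[:,0]<6)|(h[:,0]>174))&(h[:,1]>150)
    lid=red&(P[:,2]>.07)&(P[:,2]<.09)
    (cx,cy),s,a=cv2.minAreaRect(P[lid,:2].astype(np.float32)); print(n,'lid',cx,cy,s,a,'z',np.median(P[lid,2]),lid.sum())
    print(' corners',np.round(cv2.boxPoints(((cx,cy),s,a)),4).tolist())
    near=table&(np.hypot(P[:,0]-cx,P[:,1]-cy)<.19)
    hi=near&(P[:,2]>.1)&(P[:,2]<.14)
    dark=hi&(h[:,2]<45); gry=hi&(h[:,1]<70)&(h[:,2]>=45)
    for k,m in(('dark',dark),('grey',gry)):
        M=np.zeros(480*640,np.uint8);M[m]=1
        N,L,S,C=cv2.connectedComponentsWithStats(M.reshape(480,640))
        for i in range(1,N):
            if S[i,4]>5:
                q=P[L.ravel()==i]; print(' ',k,S[i,4],'px',C[i].round(1),'mean',q.mean(0).round(4),'min',q.min(0).round(4),'max',q.max(0).round(4))
                if S[i,4]>40: print('    rect',cv2.minAreaRect(q[:,:2].astype(np.float32)))
    for k,m in(('yellow',table&(h[:,0]>20)&(h[:,0]<34)&(h[:,1]>180)&(P[:,2]>.015)),('orange',table&(h[:,0]>6)&(h[:,0]<16)&(h[:,1]>190)&(P[:,2]>.01)),('bottle',table&(P[:,1]<-.18)&(P[:,2]>.03)&(h[:,1]>-1)&(P[:,0]<.7))):
        if m.sum()>10:
            q=P[m];print(' ',k,m.sum(),cv2.minAreaRect(q[:,:2].astype(np.float32)),q[:,2].max())
```

```text
top0 lid 0.5773969888687134 -0.05702771246433258 (0.3432062268257141, 0.14931683242321014) 74.69672393798828 z 0.0804665266305471 7831
 corners [[0.460099995136261, -0.20280000567436218], [0.6040999889373779, -0.24230000376701355], [0.6947000026702881, 0.08879999816417694], [0.5507000088691711, 0.1281999945640564]]
  dark 195 px [326.5 217.3] mean [0.5627 0.0317 0.124 ] min [0.5295 0.018  0.1013] max [0.5996 0.045  0.1299]
    rect ((0.564478874206543, 0.0314968004822731), (0.011015387251973152, 0.07224511355161667), 74.4520034790039)
  dark 7 px [377.4 245.1] mean [ 0.5158 -0.0781  0.1064] min [ 0.515  -0.0819  0.1004] max [ 0.5179 -0.075   0.1146]
  grey 167 px [453.7 238.1] mean [ 0.5425 -0.235   0.1091] min [ 0.5207 -0.2462  0.1001] max [ 0.5669 -0.2232  0.1364]
    rect ((0.544905960559845, -0.2333422750234604), (0.019226277247071266, 0.047482963651418686), 80.41348266601562)
  grey 31 px [379. 242.] mean [ 0.5194 -0.0794  0.1227] min [ 0.5144 -0.0852  0.1113] max [ 0.5255 -0.0743  0.1264]
  yellow 1398 ((0.6150241494178772, 0.12822802364826202), (0.24073877930641174, 0.14726831
[... 1073 characters left out ...]
0.05021649971604347), 86.90563201904297)
  grey 50 px [322.7 199.6] mean [ 0.518  -0.0756  0.1153] min [ 0.5128 -0.0875  0.1002] max [ 0.5224 -0.0706  0.1269]
    rect ((0.5175755620002747, -0.07856862246990204), (0.016290901228785515, 0.009775016456842422), 78.98416137695312)
  yellow 1796 ((0.6510124206542969, 0.20199944078922272), (0.0833718329668045, 0.15179629623889923), 62.06615447998047) 0.04217000441352259
  orange 425 ((0.47211629152297974, 0.034255437552928925), (0.03236312419176102, 0.11196776479482651), 57.50797653198242) 0.028927022952850878
  bottle 780 ((0.5394875407218933, -0.23793958127498627), (0.04665977135300636, 0.05794877931475639), 80.44037628173828) 0.1534483581391588
```

```bash
cat >> h.py <<'E'
from scipy.spatial.transform import Rotation as Ro
psi=np.radians(-15.3); C=np.array([.5871,-.0217,0.]); RC=Ro.from_euler('z',psi)
def cw(p): return C+RC.apply(p)
PIV=cw([-.095,-.07,.083])
def post(th): return PIV+.045*np.array([np.cos(psi-th),np.sin(psi-th),0])
def down(yaw,tilt=0,base=None):  # tool z down, x at yaw; tilt about world-horizontal case y
    return Ro.from_euler('y',0)*RC*Ro.from_euler('y',tilt)*RC.inv()*Ro.from_euler('z',yaw)*Ro.from_euler('x',np.pi)
def rel(p,R,ref=None):
    o=monitor.get_obs(); p0,R0=ref or (o['eef_pos'],Ro.from_quat(o['tool_rot']))
    return np.r_[100*R0.inv().apply(np.array(p)-p0),(R0.inv()*R).as_rotvec()].round(2).tolist()
E
python3 - <<'E'
from h import *
c=load('top0'); d=c['d'].ravel();V,U=np.mgrid[0:480,0:640];P=pts(c,np.c_[U.ravel(),V.ravel()],d)
h=cv2.cvtColor(c['p'],cv2.COLOR_RGB2HSV).reshape(-1,3)
m=((h[:,0]<6)|(h[:,0]>174))&(h[:,1]>150)&(P[:,2]>.07)&(P[:,2]<.09)&(P[:,1]>-.19)&(P[:,0]>.3)&(P[:,0]<.8)
print(cv2.minAreaRect(P[m,:2].astype(np.float32)))
print(C,PIV,post(.07),cw([-.035,.045,.12]))
print('mid',rel([.35,-.25,.24],down(1.55)),'above post',rel([.519,-.079,.20],down(2.8)))
E
```

```text
((0.5872190594673157, -0.021132349967956543), (0.2687763273715973, 0.14931683242321014), 74.69672393798828)
[ 0.5871 -0.0217  0.    ] [ 0.47699593 -0.06415108  0.083     ] [ 0.5194642  -0.07903216  0.083     ] [0.56521478 0.03094064 0.12      ]
mid [27.67, -17.02, -0.91, -0.0, -0.0, -1.3] above post [48.3, -29.37, 3.11, -0.0, -0.0, -2.55]
```

Case pose is consistent (centre 0.587, -0.021, yaw -15.3°, latch about 0.07 rad). Moving above the post.

Request:
{"fn": "arm_command", "kwargs": {"increments": [{"dx":27.7,"dy":-17,"dz":-1,"wz":-1.3,"grip":5},{"dx":27.7,"dy":-17,"dz":-1,"wz":-1.3,"grip":5},{"dx":27.7,"dy":-17,"dz":-1,"wz":-1.3,"grip":5},{"dx":27.7,"dy":-17,"dz":-1,"wz":-1.3,"grip":5},{"dx":27.7,"dy":-17,"dz":-1,"wz":-1.3,"grip":5},{"dx":27.7,"dy":-17,"dz":-1,"wz":-1.3,"grip":5},{"dx":27.7,"dy":-17,"dz":-1,"wz":-1.3,"grip":5},{"dx":27.7,"dy":-17,"dz":-1,"wz":-1.3,"grip":5},{"dx":27.7,"dy":-17,"dz":-1,"wz":-1.3,"grip":5},{"dx":27.7,"dy":-17,"dz":-1,"wz":-1.3,"grip":5}]}}

```text
validation failed for argument at $.in...
```

Run:
```python
from h import *
o=monitor.get_obs();print(o['clock'],o['joint_pos'].round(2))
print('above post',rel([.519,-.079,.20],down(2.8)))
```

```text
0.15 [-1.32  0.24  0.    1.34 -0.    1.57]
above post [48.3, -29.37, 3.11, -0.0, -0.0, -2.55]
```

Request:
{"fn": "arm_command", "kwargs": {"increments": [{"dx":5,"dy":-3,"dz":-0.2,"wx":0,"wy":0,"wz":-0.14,"grip":5}]}}

```text
clock: 0.25
eef_pos: [0.1576, -0.4511, 0.232]
tool_rot: [0.981, 0.193, -0.001, 0.0]
ft_force: [1.9, 0.2, 0.6]
grip_width: 0.0731
grasp_force: 0.0
```

Run:
```python
from h import *
print('mid',rel([.36,-.24,.235],down(1.75)))
```

```text
mid [26.73, -11.88, -0.34, -0.0, 0.0, -1.36]
```

Request:
{"fn": "arm_command", "kwargs": {"increments": [{"dx":4,"dy":-1.8,"dz":0,"wx":0,"wy":0,"wz":-0.14,"grip":5},{"dx":8,"dy":-3.6,"dz":0,"wx":0,"wy":0,"wz":-0.28,"grip":5},{"dx":12,"dy":-5.4,"dz":0,"wx":0,"wy":0,"wz":-0.42,"grip":5},{"dx":16,"dy":-7.2,"dz":0,"wx":0,"wy":0,"wz":-0.56,"grip":5},{"dx":20,"dy":-9,"dz":0,"wx":0,"wy":0,"wz":-0.7,"grip":5},{"dx":23,"dy":-10.3,"dz":0,"wx":0,"wy":0,"wz":-0.84,"grip":5},{"dx":25.5,"dy":-11.4,"dz":0,"wx":0,"wy":0,"wz":-0.98,"grip":5},{"dx":26.7,"dy":-11.9,"dz":0,"wx":0,"wy":0,"wz":-1.12,"grip":5},{"dx":26.7,"dy":-11.9,"dz":0,"wx":0,"wy":0,"wz":-1.26,"grip":5},{"dx":26.7,"dy":-11.9,"dz":0,"wx":0,"wy":0,"wz":-1.4,"grip":5}]}}

```text
clock: 1.25
eef_pos: [0.3612, -0.236, 0.2327]
tool_rot: [0.622, 0.783, -0.0, -0.0]
ft_force: [-0.3, 0.0, 0.0]
grip_width: 0.0499
grasp_force: 0.0
```

Run:
```python
from h import *
o=monitor.get_obs();print(o['clock'],o['eef_pos'],o['joint_pos'].round(2))
print('above post',rel([.519,-.079,.18],down(2.8)))
```

```text
1.25 [ 0.36122566 -0.2359697   0.23267858] [-0.58  0.11 -0.16  1.31 -0.    0.76]
above post [11.71, 18.93, 5.26, -0.0, -0.0, -1.0]
```

Request:
{"fn": "arm_command", "kwargs": {"increments": [{"dx":2,"dy":3.2,"dz":0,"wx":0,"wy":0,"wz":-0.14,"grip":5},{"dx":4,"dy":6.4,"dz":0,"wx":0,"wy":0,"wz":-0.28,"grip":5},{"dx":6,"dy":9.6,"dz":0,"wx":0,"wy":0,"wz":-0.42,"grip":5},{"dx":8,"dy":12.8,"dz":0,"wx":0,"wy":0,"wz":-0.56,"grip":5},{"dx":10,"dy":16,"dz":1,"wx":0,"wy":0,"wz":-0.7,"grip":5},{"dx":11.2,"dy":18,"dz":3,"wx":0,"wy":0,"wz":-0.84,"grip":5},{"dx":11.7,"dy":18.9,"dz":5,"wx":0,"wy":0,"wz":-0.95,"grip":5},{"dx":11.7,"dy":18.9,"dz":5.3,"wx":0,"wy":0,"wz":-1.0,"grip":5},{"dx":11.7,"dy":18.9,"dz":5.3,"wx":0,"wy":0,"wz":-1.0,"grip":5}]}}

```text
clock: 2.15
eef_pos: [0.5189, -0.0805, 0.1783]
tool_rot: [0.174, 0.985, -0.0, -0.002]
ft_force: [-0.3, 0.2, 0.4]
grip_width: 0.0502
grasp_force: 0.0
```

Run:
```python
from h import *
o=monitor.get_obs();print(o['clock'],o['eef_pos'],o['joint_pos'].round(2))
snap('wrist','w1'); print('post',rel([.519,-.079,.097],down(2.8)))
c=load('w1')
P=pts(c,np.argwhere(np.ones((480,640)))[:,::-1],c['d'].ravel());h=cv2.cvtColor(c['p'],cv2.COLOR_RGB2HSV).reshape(-1,3)
m=(np.hypot(P[:,0]-.519,P[:,1]+.079)<.02)&(P[:,2]>.095)&(P[:,2]<.13)
q=P[m];print(len(q),q.min(0),q.max(0),q.mean(0)); t=q[q[:,2]>.122];print(len(t),t.mean(0))
```

```text
2.15 [ 0.51890867 -0.08048764  0.178345  ] [-0.15  0.32 -0.03  1.23 -0.    0.2 ]
post [0.08, 0.17, 8.23, -0.0, -0.0, -0.01]
485 [ 0.51258847 -0.08444761  0.09502305] [ 0.52452394 -0.07274484  0.12627935] [ 0.51657973 -0.07794406  0.11789688]
272 [ 0.51826611 -0.07857613  0.12432224]
```

View pics/w1.png

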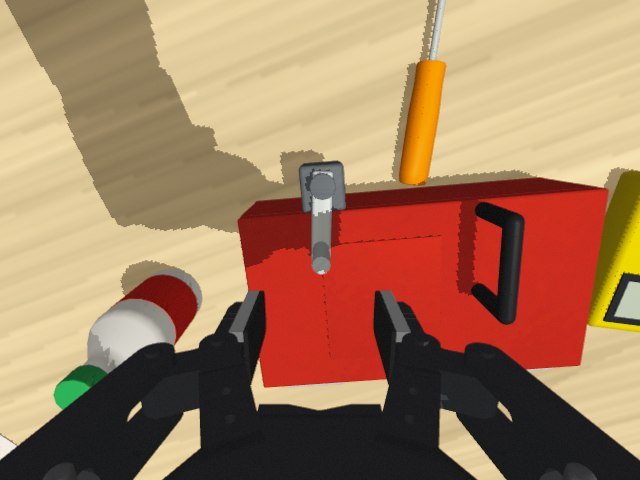

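The wrist picture shows the post top at (321,265), centred between the fingers, and the lid handle well clear at (505,262). Descend and pinch.

Request:
{"fn": "arm_command", "kwargs": {"increments": [{"dx":0,"dy":0.2,"dz":3,"wx":0,"wy":0,"wz":0,"grip":5},{"dx":0,"dy":0.2,"dz":5.5,"wx":0,"wy":0,"wz":0,"grip":5},{"dx":0,"dy":0.2,"dz":7.5,"wx":0,"wy":0,"wz":0,"grip":5},{"dx":0,"dy":0.2,"dz":8,"wx":0,"wy":0,"wz":0,"grip":5},{"dx":0,"dy":0.2,"dz":8,"wx":0,"wy":0,"wz":0,"grip":1},{"dx":0,"dy":0.2,"dz":8,"wx":0,"wy":0,"wz":0,"grip":0.8},{"dx":0,"dy":0.2,"dz":8,"wx":0,"wy":0,"wz":0,"grip":0.8},{"dx":0,"dy":0.2,"dz":8,"wx":0,"wy":0,"wz":0,"grip":0.8}]}}

```text
clock: 3.0
eef_pos: [0.5217, -0.0797, 0.1017]
tool_rot: [0.174, 0.985, -0.0, 0.002]
ft_force: [-0.4, -0.7, 4.1]
grip_width: 0.0095
grasp_force: 58.5
```

Run:
```python
from h import *
o=monitor.get_obs();print(o['clock'],o['eef_pos'],o['grip_width'],o['grasp_force'],o['ft_force'])
p0=o['eef_pos'];R0=Ro.from_quat(o['tool_rot']); th0=.09
# rigid rotation about measured pivot
for a in np.arange(.1,1.81,.1):
    Q=Ro.from_euler('z',-a); p=PIV*[1,1,0]+[0,0,p0[2]]+Q.apply((p0-PIV)*[1,1,0])
    print(round(a,2),rel(p,Q*R0,(p0,R0)))
```

```text
3.0 [ 0.52168723 -0.07965196  0.10165591] 0.009452871323038561 58.519638776779175 [-0.42683204 -0.72469211  4.13576483]
0.1 [0.02, -0.47, -0.0, 0.0, -0.0, 0.1]
0.2 [0.08, -0.94, -0.0, 0.0, -0.0, 0.2]
0.3 [0.19, -1.4, -0.0, 0.0, -0.0, 0.3]
0.4 [0.34, -1.85, -0.0, 0.0, -0.0, 0.4]
0.5 [0.54, -2.28, -0.0, 0.0, -0.0, 0.5]
0.6 [0.78, -2.68, -0.0, 0.0, -0.0, 0.6]
0.7 [1.06, -3.07, -0.0, 0.0, -0.0, 0.7]
0.8 [1.38, -3.42, -0.01, 0.0, -0.0, 0.8]
0.9 [1.73, -3.73, -0.01, 0.0, -0.0, 0.9]
1.0 [2.11, -4.02, -0.01, 0.0, -0.0, 1.0]
1.1 [2.52, -4.26, -0.01, 0.0, -0.0, 1.1]
1.2 [2.94, -4.46, -0.01, 0.0, -0.0, 1.2]
1.3 [3.39, -4.61, -0.01, 0.0, -0.0, 1.3]
1.4 [3.85, -4.72, -0.01, 0.0, -0.0, 1.4]
1.5 [4.32, -4.79, -0.02, 0.01, -0.0, 1.5]
1.6 [4.79, -4.81, -0.02, 0.01, -0.0, 1.6]
1.7 [5.26, -4.78, -0.02, 0.01, -0.0, 1.7]
1.8 [5.73, -4.7, -0.02, 0.01, -0.0, 1.8]
```

Request:
{"fn": "arm_command", "kwargs": {"increments": [{"dx":0.02,"dy":-0.47,"dz":0,"wx":0,"wy":0,"wz":0.1,"grip":0.8},{"dx":0.08,"dy":-0.94,"dz":0,"wx":0,"wy":0,"wz":0.2,"grip":0.8},{"dx":0.19,"dy":-1.4,"dz":0,"wx":0,"wy":0,"wz":0.3,"grip":0.8},{"dx":0.34,"dy":-1.85,"dz":0,"wx":0,"wy":0,"wz":0.4,"grip":0.8},{"dx":0.54,"dy":-2.28,"dz":0,"wx":0,"wy":0,"wz":0.5,"grip":0.8},{"dx":0.78,"dy":-2.68,"dz":0,"wx":0,"wy":0,"wz":0.6,"grip":0.8},{"dx":1.06,"dy":-3.07,"dz":0,"wx":0,"wy":0,"wz":0.7,"grip":0.8},{"dx":1.38,"dy":-3.42,"dz":0,"wx":0,"wy":0,"wz":0.8,"grip":0.8}]}}

```text
clock: 3.8
eef_pos: [0.4967, -0.1066, 0.1015]
tool_rot: [0.545, 0.838, 0.001, 0.001]
ft_force: [0.2, 1.7, 4.3]
grip_width: 0.0092
grasp_force: 58.7
```

Request:
{"fn": "arm_command", "kwargs": {"increments": [{"dx":0.02,"dy":-0.47,"dz":0,"wx":0,"wy":0,"wz":0.1,"grip":0.8},{"dx":0.08,"dy":-0.94,"dz":0,"wx":0,"wy":0,"wz":0.2,"grip":0.8},{"dx":0.19,"dy":-1.4,"dz":0,"wx":0,"wy":0,"wz":0.3,"grip":0.8},{"dx":0.34,"dy":-1.85,"dz":0,"wx":0,"wy":0,"wz":0.4,"grip":0.8},{"dx":0.54,"dy":-2.28,"dz":0,"wx":0,"wy":0,"wz":0.5,"grip":0.8},{"dx":0.78,"dy":-2.68,"dz":0,"wx":0,"wy":0,"wz":0.6,"grip":0.8},{"dx":1.06,"dy":-3.07,"dz":0,"wx":0,"wy":0,"wz":0.7,"grip":0.8},{"dx":1.38,"dy":-3.42,"dz":0,"wx":0,"wy":0,"wz":0.8,"grip":0.8},{"dx":1.38,"dy":-3.42,"dz":0,"wx":0,"wy":0,"wz":0.8,"grip":0.8}]}}

```text
clock: 4.7
eef_pos: [0.4597, -0.1074, 0.1014]
tool_rot: [0.827, 0.562, 0.002, 0.0]
ft_force: [-0.7, 2.2, 5.6]
grip_width: 0.0096
grasp_force: 58.8
```

Run:
```python
from h import *
o=monitor.get_obs();print(o['clock'],o['eef_pos'],o['joint_pos'].round(2),o['grip_width'],o['grasp_force'],o['ft_force'])
v=RC.inv().apply(o['eef_pos']-PIV);print('theta',-np.arctan2(v[1],v[0]),np.hypot(v[0],v[1]))
```

```text
4.7 [ 0.45973252 -0.10739972  0.10143204] [-0.23  0.29 -0.29  0.99  0.    1.72] 0.009646080060919516 58.781359791755676 [-0.69034725  2.18273976  5.58362091]
theta 1.6835486221454155 0.04656683728862515
```

Latch at about 1.68 rad. Release, rise and go above the handle.

Request:
{"fn": "arm_command", "kwargs": {"increments": [{"dx":0,"dy":0,"dz":0,"wx":0,"wy":0,"wz":0,"grip":5},{"dx":0,"dy":0,"dz":0,"wx":0,"wy":0,"wz":0,"grip":5},{"dx":0,"dy":0,"dz":0,"wx":0,"wy":0,"wz":0,"grip":5},{"dx":0,"dy":0,"dz":0,"wx":0,"wy":0,"wz":0,"grip":5},{"dx":0,"dy":0,"dz":-3,"wx":0,"wy":0,"wz":0,"grip":5},{"dx":0,"dy":0,"dz":-7,"wx":0,"wy":0,"wz":0,"grip":5},{"dx":0,"dy":0,"dz":-11,"wx":0,"wy":0,"wz":0,"grip":5},{"dx":0,"dy":0,"dz":-11,"wx":0,"wy":0,"wz":0,"grip":5}]}}

```text
clock: 5.5
eef_pos: [0.4624, -0.109, 0.2155]
tool_rot: [0.828, 0.561, 0.004, 0.004]
ft_force: [1.1, 0.2, -0.4]
grip_width: 0.05
grasp_force: 0.0
```

Run:
```python
from h import *
print(rel([.565,.031,.205],down(psi+np.pi)))
snap('wrist','w2')
c=load('w2');P=pts(c,np.argwhere(np.ones((480,640)))[:,::-1],c['d'].ravel())
m=(np.hypot(P[:,0]-PIV[0],P[:,1]-PIV[1])<.07)&(P[:,2]>.115)&(P[:,2]<.13)
q=P[m];print(len(q),q.mean(0) if len(q) else '')
if len(q):
    v=RC.inv().apply(q.mean(0)-PIV);print('theta',-np.arctan2(v[1],v[0]),np.hypot(v[0],v[1]))
```

```text
[16.8, 4.34, 1.12, 0.01, 0.01, -1.68]
240 [ 0.46078852 -0.10327716  0.12330409]
theta 1.6964787344681131 0.04235008871411263
```

Latch confirmed at about 1.7 rad, clear of the lid. On to the handle.

Request:
{"fn": "arm_command", "kwargs": {"increments": [{"dx":1.7,"dy":0.4,"dz":0,"wx":0,"wy":0,"wz":-0.14,"grip":5},{"dx":3.4,"dy":0.8,"dz":0,"wx":0,"wy":0,"wz":-0.28,"grip":5},{"dx":5.1,"dy":1.2,"dz":0,"wx":0,"wy":0,"wz":-0.42,"grip":5},{"dx":6.8,"dy":1.6,"dz":0,"wx":0,"wy":0,"wz":-0.56,"grip":5},{"dx":8.5,"dy":2,"dz":0,"wx":0,"wy":0,"wz":-0.7,"grip":5},{"dx":10.2,"dy":2.5,"dz":0,"wx":0,"wy":0,"wz":-0.84,"grip":5},{"dx":12,"dy":3,"dz":0,"wx":0,"wy":0,"wz":-0.98,"grip":5},{"dx":13.5,"dy":3.5,"dz":0,"wx":0,"wy":0,"wz":-1.12,"grip":5},{"dx":15.2,"dy":4,"dz":0.5,"wx":0,"wy":0,"wz":-1.26,"grip":5},{"dx":16.8,"dy":4.3,"dz":1,"wx":0,"wy":0,"wz":-1.4,"grip":5}]}}

```text
clock: 6.55
eef_pos: [0.5608, 0.0326, 0.1981]
tool_rot: [0.269, 0.963, -0.0, -0.001]
ft_force: [0.5, 0.3, -0.3]
grip_width: 0.05
grasp_force: 0.0
```

Run:
```python
from h import *
print(rel([.565,.031,.103],down(psi+np.pi)))
snap('wrist','w3')
c=load('w3');P=pts(c,np.argwhere(np.ones((480,640)))[:,::-1],c['d'].ravel())
m=(np.hypot(P[:,0]-.565,P[:,1]-.031)<.05)&(P[:,2]>.115)&(P[:,2]<.135)
q=P[m];print(len(q),cv2.minAreaRect(q[:,:2].astype(np.float32)),np.percentile(q[:,2],[5,50,95]))
```

```text
[-0.46, 0.1, 9.5, -0.0, -0.0, -0.28]
1751 ((0.5642473697662354, 0.03301075100898743), (0.012006592005491257, 0.07488281279802322), 74.76405334472656) [0.12142713 0.12494037 0.12655558]
```

View pics/w3.png

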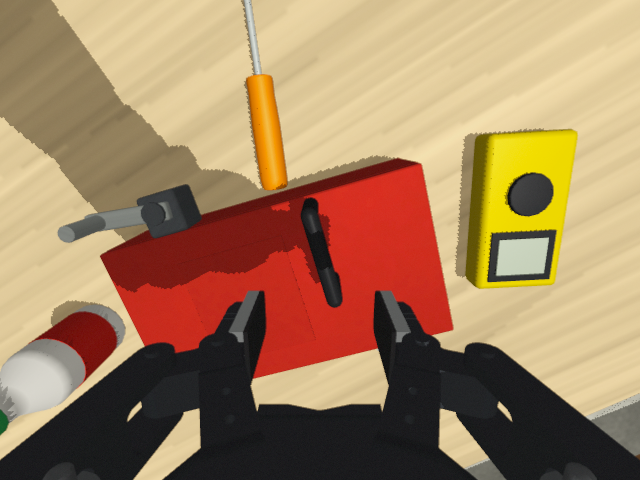

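The latch lever now sticks out in front (its end at (68,233)), clear of the lid. The handle, from (310,205) to (335,300), is between the fingers. Turn the last 0.28 rad, descend and pinch.

Request:
{"fn": "arm_command", "kwargs": {"increments": [{"dx":-0.4,"dy":0,"dz":1,"wx":0,"wy":0,"wz":-0.14,"grip":5},{"dx":-0.4,"dy":0,"dz":3,"wx":0,"wy":0,"wz":-0.28,"grip":5},{"dx":-0.4,"dy":0,"dz":5,"wx":0,"wy":0,"wz":-0.28,"grip":5},{"dx":-0.4,"dy":0,"dz":7.5,"wx":0,"wy":0,"wz":-0.28,"grip":5},{"dx":-0.4,"dy":0,"dz":9.3,"wx":0,"wy":0,"wz":-0.28,"grip":5},{"dx":-0.4,"dy":0,"dz":9.3,"wx":0,"wy":0,"wz":-0.28,"grip":0.8},{"dx":-0.4,"dy":0,"dz":9.3,"wx":0,"wy":0,"wz":-0.28,"grip":0.8},{"dx":-0.4,"dy":0,"dz":9.3,"wx":0,"wy":0,"wz":-0.28,"grip":0.8},{"dx":-0.4,"dy":0,"dz":9.3,"wx":0,"wy":0,"wz":-0.28,"grip":0.8}]}}

```text
clock: 7.5
eef_pos: [0.5651, 0.0318, 0.1077]
tool_rot: [0.134, 0.991, 0.002, 0.0]
ft_force: [1.0, 4.2, -4.3]
grip_width: 0.0095
grasp_force: 58.4
```

Run:
```python
from h import *
o=monitor.get_obs();p0=o['eef_pos'];R0=Ro.from_quat(o['tool_rot']);print(o['clock'],p0,o['tool_rot'].round(3),o['grip_width'],o['grasp_force'],o['ft_force'])
H=cw([.075,0,.0705]); g=p0+R0.apply([0,0,-.019]); v=RC.inv().apply(g-H); print('grasp rel hinge',v)
for a in np.arange(.1,1.61,.1):
    Rl=Ro.from_euler('y',a); print(round(a,1),rel(p0+RC.apply(Rl.apply(v)-v),R0,(p0,R0))[:3], cw([0,0,0])[0:0], np.hypot(*(p0+RC.apply(Rl.apply(v)-v))[:2]).round(3))
```

```text
7.5 [0.56505469 0.03183923 0.10772442] [0.134 0.991 0.002 0.   ] 0.009506842133777298 58.3907675743103 [ 1.0051202   4.23328542 -4.28592675]
grasp rel hinge [-0.1103991   0.04574672  0.05622426]
0.1 [-0.62, 0.01, -1.07] [] 0.572
0.2 [-1.34, 0.01, -2.08] [] 0.579
0.3 [-2.16, 0.02, -3.01] [] 0.586
0.4 [-3.06, 0.02, -3.85] [] 0.595
0.5 [-4.05, 0.03, -4.6] [] 0.604
0.6 [-5.1, 0.03, -5.25] [] 0.615
0.7 [-6.22, 0.03, -5.79] [] 0.625
0.8 [-7.38, 0.04, -6.21] [] 0.636
0.9 [-8.58, 0.04, -6.52] [] 0.648
1.0 [-9.81, 0.05, -6.7] [] 0.66
1.1 [-11.05, 0.05, -6.76] [] 0.672
1.2 [-12.28, 0.05, -6.7] [] 0.684
1.3 [-13.51, 0.05, -6.51] [] 0.695
1.4 [-14.71, 0.05, -6.21] [] 0.707
1.5 [-15.87, 0.05, -5.78] [] 0.718
1.6 [-16.98, 0.05, -5.24] [] 0.729
```

Request:
{"fn": "arm_command", "kwargs": {"increments": [{"dx":-0.25,"dy":0,"dz":-0.55,"wx":0,"wy":0,"wz":0,"grip":0.8},{"dx":-0.55,"dy":0,"dz":-1.08,"wx":0,"wy":0,"wz":0,"grip":0.8},{"dx":-0.87,"dy":0,"dz":-1.6,"wx":0,"wy":0,"wz":0,"grip":0.8},{"dx":-1.21,"dy":0,"dz":-2.09,"wx":0,"wy":0,"wz":0,"grip":0.8},{"dx":-1.58,"dy":0,"dz":-2.57,"wx":0,"wy":0,"wz":0,"grip":0.8},{"dx":-1.97,"dy":0,"dz":-3.04,"wx":0,"wy":0,"wz":0,"grip":0.8},{"dx":-2.82,"dy":0,"dz":-3.9,"wx":0,"wy":0,"wz":0,"grip":0.8},{"dx":-3.75,"dy":0,"dz":-4.68,"wx":0,"wy":0,"wz":0,"grip":0.8},{"dx":-3.75,"dy":0,"dz":-4.68,"wx":0,"wy":0,"wz":0,"grip":0.8}]}}

```text
clock: 8.4
eef_pos: [0.6027, 0.0216, 0.1533]
tool_rot: [0.134, 0.991, 0.002, 0.001]
ft_force: [6.7, 3.9, -9.5]
grip_width: 0.0098
grasp_force: 59.1
```

Run:
```python
from h import *
snap('side','s1')
o=monitor.get_obs();p0=o['eef_pos'];R0=Ro.from_quat(o['tool_rot']);print(o['clock'],o['grip_width'],o['ft_force'],o['joint_pos'].round(2))
H=cw([.075,0,.0705]); g=p0+R0.apply([0,0,-.019]); v=RC.inv().apply(g-H); print('grasp rel hinge',v,np.hypot(v[0],v[2]),'lid',np.arctan2(v[2],-v[0])-np.arctan2(.05,.11))
```

```text
8.45 0.00926807394073464 [  7.89668263   4.5661856  -10.26075382] [0.03 0.48 0.15 1.24 0.   0.3 ]
grasp rel hinge [-0.07152859  0.04581403  0.10175776] 0.12438239403846456 lid 0.5314791067815381
```

View pics/s1.png

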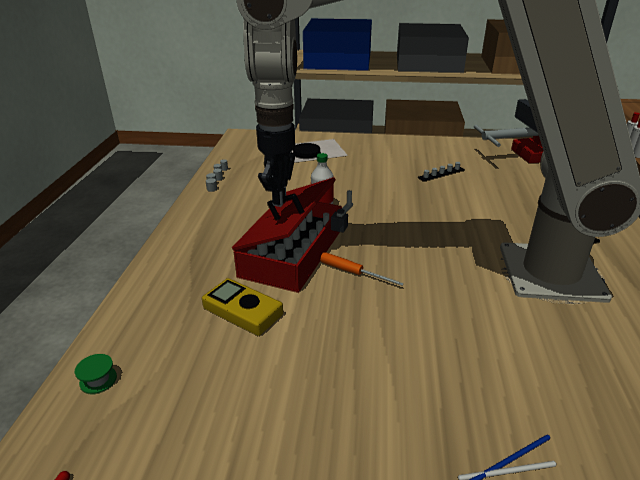

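The side view shows the lid about 30° open (front edge around (335,185)), the handle still in the fingers at (283,205), and the driver, meter and bottle untouched. Continue the arc.

Request:
{"fn": "arm_command", "kwargs": {"increments": [{"dx":-1.0,"dy":0,"dz":-0.68,"wx":0,"wy":0,"wz":0,"grip":0.8},{"dx":-2.07,"dy":0,"dz":-1.26,"wx":0,"wy":0,"wz":0,"grip":0.8},{"dx":-3.19,"dy":0,"dz":-1.72,"wx":0,"wy":0,"wz":0,"grip":0.8},{"dx":-4.34,"dy":0,"dz":-2.08,"wx":0,"wy":0,"wz":0,"grip":0.8},{"dx":-5.53,"dy":0,"dz":-2.31,"wx":0,"wy":0,"wz":0,"grip":0.8},{"dx":-6.74,"dy":0,"dz":-2.43,"wx":0,"wy":0,"wz":0,"grip":0.8},{"dx":-7.95,"dy":0,"dz":-2.42,"wx":0,"wy":0,"wz":0,"grip":0.8},{"dx":-8.55,"dy":0,"dz":-2.36,"wx":0,"wy":0,"wz":0,"grip":0.8},{"dx":-9.15,"dy":0,"dz":-2.29,"wx":0,"wy":0,"wz":0,"grip":0.8},{"dx":-9.15,"dy":0,"dz":-2.29,"wx":0,"wy":0,"wz":0,"grip":0.8}]}}

```text
clock: 9.45
eef_pos: [0.6896, -0.0043, 0.1773]
tool_rot: [0.134, 0.991, -0.0, 0.001]
ft_force: [0.2, -0.8, -0.3]
grip_width: 0.0079
grasp_force: 0.0
```

Run:
```python
from h import *
o=monitor.get_obs();p0=o['eef_pos'];R0=Ro.from_quat(o['tool_rot']);print(o['clock'],o['grip_width'],o['ft_force'],o['joint_pos'].round(2))
H=cw([.075,0,.0705]); g=p0+R0.apply([0,0,-.019]); v=RC.inv().apply(g-H); print('grasp rel hinge',v,np.hypot(v[0],v[2]),'lid',np.arctan2(v[2],-v[0])-np.arctan2(.05,.11))
```

```text
9.45 0.007896535098168447 [ 0.16557554 -0.75100556 -0.28820995] [-0.01  0.66  0.51  1.42 -0.    0.26]
grasp rel hinge [0.01928228 0.04383149 0.12582036] 0.12728931658523826 lid 1.2962381118472528
```

Run:
```python
from h import *
snap('side','s2')
```

```text
(no output)
```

View pics/s2.png

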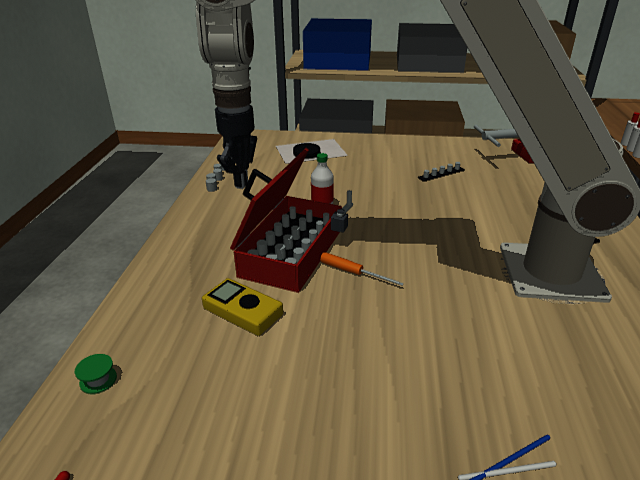

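The grip slid off the handle partway: the lid now stands about 60° open (edge (305,150) to hinge (235,245)) with the fingers behind the handle. I'll measure the lid, rise over it, and push its inner side upright from the front with closed fingers.

```bash
cat >> h.py <<'E'
def lid(f):
    c=load(f);P=pts(c,np.argwhere(np.ones((480,640)))[:,::-1],c['d'].ravel());h=cv2.cvtColor(c['p'],cv2.COLOR_RGB2HSV).reshape(-1,3)
    q=RC.inv().apply(P-C); m=((h[:,0]<6)|(h[:,0]>174))&(h[:,1]>150)&(q[:,2]>.1)&(q[:,2]<.26)&(abs(q[:,1])<.125)&(q[:,0]>-.08)&(q[:,0]<.2)
    k=np.polyfit(q[m,2],q[m,0],1); print(f,'n',m.sum(),'lid angle',np.pi/2+np.arctan(k[0]),'x at hinge z',np.polyval(k,.0705),'top',q[m,2].max(),q[m][q[m,2].argmax()])
E
python3 - <<'E'
from h import *
lid('s2')
o=monitor.get_obs();p0=o['eef_pos'];R0=Ro.from_quat(o['tool_rot'])
for x in(-.05,.0,.055,.065): print(x,rel(cw([x,.02,.30]),R0)[:3])
E
```

```text
s2 n 1247 lid angle 1.1447427730895376 x at hinge z 0.07129877965956333 top 0.21130770399512855 [0.0132823  0.09096495 0.2113077 ]
-0.05 [14.38, -2.4, -12.26]
0.0 [9.38, -2.38, -12.25]
0.055 [3.88, -2.36, -12.24]
0.065 [2.88, -2.36, -12.24]
```

Request:
{"fn": "arm_command", "kwargs": {"increments": [{"dx":0,"dy":0,"dz":-3,"wx":0,"wy":0,"wz":0,"grip":0},{"dx":0,"dy":0,"dz":-7,"wx":0,"wy":0,"wz":0,"grip":0},{"dx":0,"dy":0,"dz":-11,"wx":0,"wy":0,"wz":0,"grip":0},{"dx":0,"dy":0,"dz":-12,"wx":0,"wy":0,"wz":0,"grip":0},{"dx":0,"dy":0,"dz":-12,"wx":0,"wy":0,"wz":0,"grip":0}]}}

```text
clock: 10.0
eef_pos: [0.6899, -0.0048, 0.3015]
tool_rot: [0.135, 0.991, 0.0, 0.004]
ft_force: [-0.0, 0.4, -0.6]
grip_width: 0.0001
grasp_force: 0.0
```

Request:
{"fn": "arm_command", "kwargs": {"increments": [{"dx":4,"dy":-1,"dz":0,"wx":0,"wy":0,"wz":0,"grip":0},{"dx":8,"dy":-2,"dz":0,"wx":0,"wy":0,"wz":0,"grip":0},{"dx":12,"dy":-2.4,"dz":0,"wx":0,"wy":0,"wz":0,"grip":0},{"dx":13,"dy":-2.4,"dz":2,"wx":0,"wy":0,"wz":0,"grip":0},{"dx":13,"dy":-2.4,"dz":6,"wx":0,"wy":0,"wz":0,"grip":0},{"dx":13,"dy":-2.4,"dz":10,"wx":0,"wy":0,"wz":0,"grip":0},{"dx":13,"dy":-2.4,"dz":12.5,"wx":0,"wy":0,"wz":0,"grip":0},{"dx":13,"dy":-2.4,"dz":12.5,"wx":0,"wy":0,"wz":0,"grip":0}]}}

```text
clock: 10.8
eef_pos: [0.5527, 0.0069, 0.1667]
tool_rot: [0.135, 0.991, -0.001, -0.005]
ft_force: [-1.0, 0.4, 0.3]
grip_width: 0.0001
grasp_force: 0.0
```

Run:
```python
from h import *
o=monitor.get_obs();print(o['clock'],RC.inv().apply(o['eef_pos']-C),o['ft_force'])
```

```text
10.8 [-0.04075592  0.01850411  0.16665287] [-1.0286561   0.41170082  0.27598439]
```

Request:
{"fn": "arm_command", "kwargs": {"increments": [{"dx":-2,"dy":0,"dz":0,"wx":0,"wy":0,"wz":0,"grip":0},{"dx":-3.5,"dy":0,"dz":0,"wx":0,"wy":0,"wz":0,"grip":0},{"dx":-4.7,"dy":0,"dz":0,"wx":0,"wy":0,"wz":0,"grip":0},{"dx":-5.7,"dy":0,"dz":0,"wx":0,"wy":0,"wz":0,"grip":0},{"dx":-6.7,"dy":0,"dz":0,"wx":0,"wy":0,"wz":0,"grip":0},{"dx":-7.7,"dy":0,"dz":0,"wx":0,"wy":0,"wz":0,"grip":0},{"dx":-8.6,"dy":0,"dz":0,"wx":0,"wy":0,"wz":0,"grip":0},{"dx":-9.4,"dy":0,"dz":0,"wx":0,"wy":0,"wz":0,"grip":0},{"dx":-9.7,"dy":0,"dz":0,"wx":0,"wy":0,"wz":0,"grip":0},{"dx":-9.7,"dy":0,"dz":0,"wx":0,"wy":0,"wz":0,"grip":0}]}}

```text
clock: 11.8
eef_pos: [0.6538, -0.0191, 0.178]
tool_rot: [0.135, 0.991, 0.001, 0.006]
ft_force: [-1.1, 1.0, 12.4]
grip_width: 0.0001
grasp_force: 0.0
```

Run:
```python
from h import *
snap('side','s3');lid('s3')
o=monitor.get_obs();print(o['clock'],RC.inv().apply(o['eef_pos']-C),o['ft_force'])
```

```text
s3 n 2474 lid angle 1.5803849927692002 x at hinge z 0.07304968403734219 top 0.24922951804594878 [ 0.04976565 -0.02936242  0.24922952]
11.85 [0.063585   0.02011344 0.17796218] [ 0.08665003  0.17598517 11.76899737]
```

View pics/s3.png

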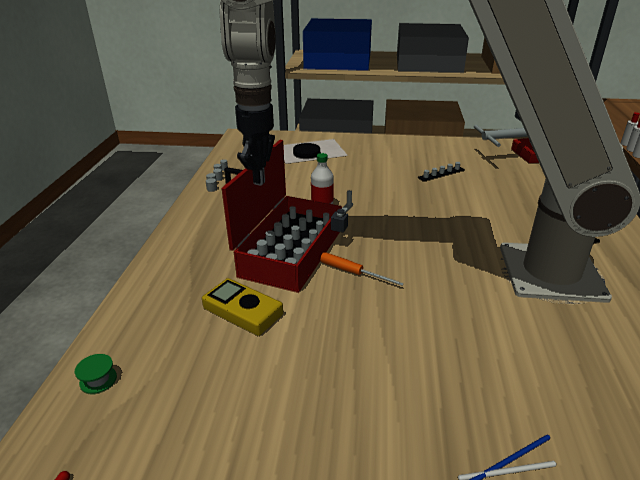

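The lid stands upright: vertical from (228,245) to (228,180), fitted angle about 1.58 rad. Back off straight forward and up.

Request:
{"fn": "arm_command", "kwargs": {"increments": [{"dx":0.3,"dy":0,"dz":-0.5,"wx":0,"wy":0,"wz":0,"grip":0},{"dx":1.2,"dy":0,"dz":-1,"wx":0,"wy":0,"wz":0,"grip":0},{"dx":3,"dy":0,"dz":-1,"wx":0,"wy":0,"wz":0,"grip":0},{"dx":6,"dy":0,"dz":-1,"wx":0,"wy":0,"wz":0,"grip":0},{"dx":9,"dy":0,"dz":-3,"wx":0,"wy":0,"wz":0,"grip":0},{"dx":13,"dy":0,"dz":-7,"wx":0,"wy":0,"wz":0,"grip":0},{"dx":17,"dy":0,"dz":-11,"wx":0,"wy":0,"wz":0,"grip":0},{"dx":20,"dy":0,"dz":-12,"wx":0,"wy":0,"wz":0,"grip":0},{"dx":20,"dy":0,"dz":-12,"wx":0,"wy":0,"wz":0,"grip":0}]}}

```text
clock: 12.75
eef_pos: [0.4548, 0.0355, 0.296]
tool_rot: [0.134, 0.991, 0.001, 0.002]
ft_force: [0.8, -0.4, -0.8]
grip_width: 0.0003
grasp_force: 0.0
```

Run:
```python
from h import *
snap('side','s4');lid('s4');snap('top','t4');lid('t4')
o=monitor.get_obs();print(o['clock'],o['eef_pos'],o['ft_force'])
```

```text
s4 n 2902 lid angle 1.5858030462302106 x at hinge z 0.07259315972759185 top 0.2237611857169325 [0.07230543 0.07715559 0.22376119]
t4 n 483 lid angle 1.6051458647341807 x at hinge z 0.07443060102624971 top 0.22402433303280544 [ 0.08189321 -0.05966187  0.22402433]
12.85 [0.45725883 0.03483379 0.29274616] [ 0.94400735  0.17281557 -0.54898369]
```

View pics/s4.png

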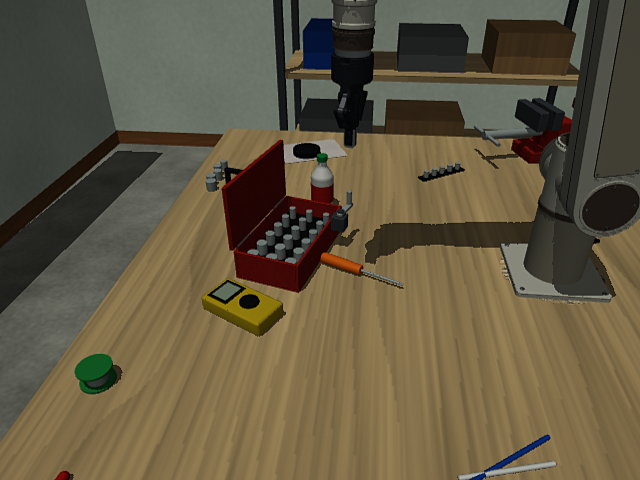

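The lid stands upright at about 1.59 rad, with the latch out in front (post at (349,198)). The bottle, meter and driver are where they were, and the arm is clear of everything.

```bash
python3 -c "
from workcell import job
print(job.job_done())"
```

```text
the job is handed in; nothing more can be done
None
```

The job is handed in: the latch is swung clear at about 1.7 rad, the lid stands open at about 1.59 rad, the bottle, meter and driver look unmoved, and it took about 13 s of the 61 s allowed.

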